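Bolt the test fixture and hold the scanner on the board's label

TASK

A board waits for its test under the closed hold-down frame: first slide the red-knobbed barrel bolt fully home into its keeper so the frame is locked. Then draw the yellow bar-code scanner straight up out of its charging cradle, turn it nose-down and hold it raised over the board, slanting down at about 45 degrees, with the middle of its window aimed at the white bar-code label from about 15 cm. Finish while still holding the scanner there, steady and touching nothing else, with the bolt still home, and leave the spare board, the tape roll and the blue parts bin where they lie.

Things in the scene. Friction and masses are not known exactly. Their poses are not given: they have to be found in the camera images.
- fixture: Beige test fixture fixed to the bench, 210 (x) x 240 (y) x 60 mm, origin under its centre. On its deck a green board lies under a fixed, closed dark steel frame (bar tops 88 mm above the bench). The front (-x) bar carries the barrel bolt, which slides along the fixture's +y into the keeper, a steel arch at x -68, y +97 to +111 mm, top 112 mm above the bench
- bolt (a joint): Travel of the barrel bolt along the fixture's +y, in m: 0 = fully drawn back, 0.036 = fully home against its stop (rod 22 mm through the keeper's near face). It starts between 0 and 0.010, moves against about 2.5 N of friction and stays where it is left
- bolt_knob (a point): Centre of the bolt's red knob, an upright cylinder 16 mm wide reaching 12 mm below and 11 mm above this point; 124 mm above the bench, at fixture x -68 mm, y +10 mm plus the bolt's travel. The bolt guides beside it rise to 106 mm above the bench, so fingertips may reach 15 mm below this point
- label (a point): Centre of the white bar-code label (52 mm along the fixture's y, 22 mm along x), face up on the board, 71.5 mm above the bench, 18 mm in front (-x) of the fixture's centre
- cradle: Charging cradle screwed to the bench: black base 120 x 92 x 12 mm, grey rectangular socket 52 (x) x 48 (y) mm outside, rim 74 mm above the bench. Origin under the socket's centre. The scanner's handle stands 62 mm deep in it, on a floor 12 mm above the bench, with 3 mm clearance all round
- scanner: Cordless pistol scanner, 157 mm tall, 0.15 to 0.25 kg, loose. Origin at the handle's foot; own z runs up the handle; it looks along own -x. Black handle 34 (x) x 30 (y) x 110 mm, red trigger; yellow head 80 (x) x 48 (y) x 46 (z) mm with flat upright sides, then a black nose 58 mm wide, 47 tall. In the cradle it stands upright, head level, yaw as the cradle's, head top 168 mm above the bench
- scanner_head (a point): Centre of the yellow head, 133 mm above the handle's foot and 10 mm forward (-x) of the handle's axis; 145 mm above the bench in the cradle. Good place to grip, across the scanner's y (48 mm)
- scanner_window (a point): Centre of the dark window at the nose's tip, 63 mm forward (-x) of the handle's axis, 133 mm above its foot; the scanner looks from here along its own -x
- spare_board: Loose green board with yellow connectors, 75 x 105 x 19 mm, origin under its centre: leave alone
- tape_roll: Loose roll of tan tape lying flat, 80 mm in diameter, 24 mm high: leave alone
- parts_bin: Small loose blue open bin, 100 x 80 x 45 mm, origin under its centre: leave alone

How it is judged:
By the outcome, as a careful person would: the job done as asked, in the order asked, and still so for the second after the job is handed in, while the arm keeps its last pose, push and grip.
It also fails if it takes over 58 s, if anything falls off the work surface, if the arm or the gripper's body presses on something with over 40 N, if the wrist force passes 120 N, or if a joint passes its speed limit or range.

ROBOT

A 6-joint arm with a two-finger parallel gripper is mounted at the origin on the work surface. World frame = base frame: x ahead of the robot, y to its left, z up, the work surface at z = 0. Lengths are in m, angles in rad, forces in N, time in s.
With the tool pointing down it reaches from about 0.35 to 0.975 m from the base axis. Payload 4.9 kg.
Tool frame: the origin (TCP) lies midway between the tips of the shut fingers; the grasp point (between the pads) lies 19 mm behind it; z points along the fingers, y is the line along which they close (so a half turn about z gives the same grasp; the last joint's range is limited). The gripper opens to 85 mm and grips with 20 to 120 N. Pads are 22 mm wide; open, the fingers measure 114 mm over their backs; the gripper's body (76 mm by 85 mm) begins 54 mm behind the grasp point. The pads swing forward as they close: fully open they stand 13 mm farther back than shut.
Start: joints at [-1.348, 0.053, 1.613, -0, 1.476, -0.119], TCP at [0.209, -0.589, 0.231] pointing down, gripper open.
Joint ranges: [-3.01, 3.01], [-1.01, 2.22], [0.06, 2.58], [-1.02, 4.17], [0.09, 2.62], [-3.14, 3.14]. Speed limits (rad/s): [2.57, 2.57, 3.14, 3.14, 3.14, 3.14].

INTERFACE

Orientations are given as a unit quaternion [w, x, y, z].
In Python, from plant import manip, vision, telemetry gives the robot as it stands (manip), with the cameras (vision) and the readings (telemetry).
- The arm moves only by the shell command python3 shift.py 'ROWS'. ROWS is a JSON list that holds a single list of rows (three levels of brackets), with 1 to 5 rows, each of 7 numbers: the opening from 0.0 (shut) to 1.0 (fully open), then dx, dy, dz in shares of the most that a row can go, 1 being 62.5 mm, then a rotation vector rx, ry, rz in a scale on which 1.0 is 60 degrees; each row shifts and turns the commanded pose from where the row before left it, along the tool's axes as they then stand; what a row does not reach is not made up. A row lasts 1/8 s, in which the tool goes at most 0.0625 m and 0.188 rad, less where a joint would pass 70% of its speed; a pose out of reach is approached as far as the arm can. The fingers move at their own pace and stop on an object; the grip force is fixed at half the most. Time passes only in rows, so rows that do not move let the fingers close. It prints the time, the measured TCP pose, the force, the opening and the grip force at its end. A shift or turn number past 1, either way, is cut back to 1. Input that does not fit is refused with a message, and nothing moves.
- telemetry.state(): the state, without advancing time (a new reading comes with each control period).
- vision.grab_frame(name): name is "side" or "top"; returns the picture (420x560x3 uint8, red, green, blue); there is no depth.
- vision.camera_params(name): a dict with "intrinsics" (3x3 intrinsics, pixels), "xyz" and "orientation" of the camera in the world. Camera axes: x right, y down, z forward; pixel columns grow to the right and rows downward; lengths in m; the calibration is good to about 2 mm. A picture is of the moment at which its call begins. camera_params takes no time and is no camera call.
- manip.job_done(): hands the job in; it is judged then, once.
The state is a dict: "time": time; "joint_pos": joint angles; "joint_vel": joint speeds; "joint_efforts": joint torques, N m; "tool_pos": TCP position; "tool_rot": TCP orientation; "contact_force": force on the tool from outside, world axes, zero at the start; "ft_torque": the same for the moment, N m; "gripper_width": opening from 0.0 (shut) to 1.0 (fully open); "grasp_force": force on a finger pad.
Only numpy, scipy, OpenCV 4.12 (cv2) and the standard library are available. Lean on these libraries where they do the work, as an engineer would, in place of code of your own. Each camera call takes 0.05 s, during which the arm holds its last target. There are 200 camera calls.

## Working session

There is one attempt and no reset: what is moved stays moved. The work goes in short steps, Python scripts to look and compute and a shell command to move; the robot and the scene stay as the last step left them, time stands still between calls to the robot, and variables do not carry over. Pictures are saved under pics/ and viewed, at most 10 in all, crops included, and the job is handed in when it is done.

```bash
ls; mkdir -p pics; python3 - <<'E'
from plant import manip, vision, telemetry
import cv2
for n in("side","top"):
    cv2.imwrite(f"pics/{n}0.png",vision.grab_frame(n)[:,:,::-1]); print(n,vision.camera_params(n))
print(telemetry.state())
E
```

```text
pics
plant.py
shift.py
side {'intrinsics': array([[493.43327134,   0.        , 284.51434108],
       [  0.        , 493.43327134, 209.0236004 ],
       [  0.        ,   0.        ,   1.        ]]), 'xyz': array([0.15203599, 1.09696988, 1.26755336]), 'orientation': array([ 0.07837376, -0.18662722,  0.90034563, -0.38523446])}
top {'intrinsics': array([[537.77826097,   0.        , 273.98092933],
       [  0.        , 537.77826097, 205.06105497],
       [  0.        ,   0.        ,   1.        ]]), 'xyz': array([ 0.22123965, -0.00324066,  1.80289326]), 'orientation': array([-0.07962431,  0.70881009, -0.69681554,  0.07547399])}
{'time': 0.1, 'joint_pos': array([-1.34800911e+00,  5.32988479e-02,  1.61415216e+00, -4.05807754e-07,
        1.47605394e+00, -1.18984796e-01]), 'joint_vel': array([ 0.00067598, -0.00223473, -0.00335402, -0.0004452 , -0.00150241,
        0.00114372]), 'joint_efforts': array([ 7.79358579e-04, -3.94903886e+01, -3.71362281e+01, -4.08842948e-05,
        3.93731039e-03,  2.49315440e-05]), 'tool_pos': array([ 0.20935417, -0.58828186,  0.23018373]), 'tool_rot': array([-9.54846993e-04,  9.85434029e-01,  1.70055460e-01, -4.98045105e-05]), 'contact_force': array([-0.77557458, -0.50399578,  0.29264332]), 'ft_torque': array([-0.04438501, -0.00709023, -0.00344478]), 'grasp_force': 0.0, 'gripper_width': 0.9991963963512175}
```

View pics/side0.png

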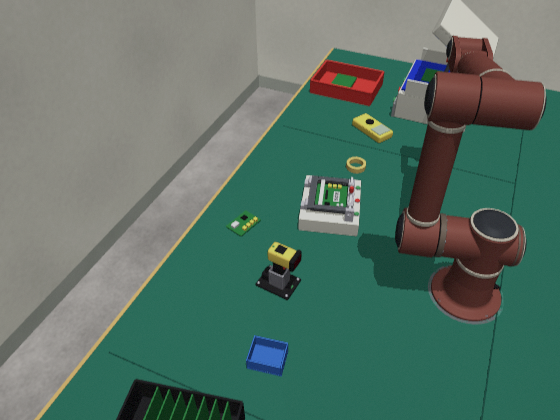

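View pics/top0.png

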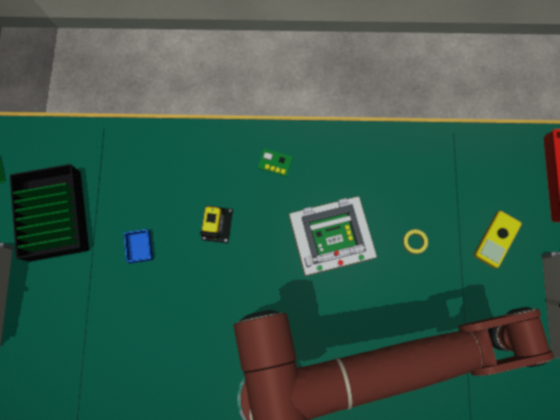

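The top view shows the fixture at about (333,235), its red knob near (337,254), and the scanner and cradle near (214,224). The side view shows the scanner at (284,257) and the fixture at (331,205). I'll zoom in on these next.

```bash
cat > h.py <<'E'
import numpy as np, cv2
from scipy.spatial.transform import Rotation as R
from plant import manip, vision, telemetry
def rot(q): return R.from_quat([q[1],q[2],q[3],q[0]])
def ray(n,uv):
    c=vision.camera_params(n); d=np.linalg.inv(c['intrinsics'])@[uv[0],uv[1],1.]
    return c['xyz'],rot(c['orientation']).apply(d)
def onz(n,uv,z):
    o,d=ray(n,uv); return o+d*(z-o[2])/d[2]
def proj(n,p):
    c=vision.camera_params(n); q=c['intrinsics']@rot(c['orientation']).inv().apply(np.array(p)-c['xyz']); return q[:2]/q[2]
def tri(a,b):
    (o,d),(p,e)=ray('top',a),ray('side',b)
    s=np.linalg.lstsq(np.c_[d,-e],p-o,rcond=None)[0]; x,y=o+s[0]*d,p+s[1]*e
    return (x+y)/2,np.linalg.norm(x-y)
E
python3 - <<'E'
from h import *
t=cv2.imread('pics/top0.png');s=cv2.imread('pics/side0.png')
z=lambda i,x,y,w,h:cv2.resize(i[y:y+h,x:x+w],(400,300),interpolation=cv2.INTER_CUBIC)
cv2.imwrite('pics/z.png',np.vstack([np.hstack([z(t,285,190,100,75+15),z(t,190,195,60,45)]),np.hstack([z(s,290,165,80,75),z(s,245,230,80,75)])]))
for nm,i in(('top',t),('side',s)):
    hsv=cv2.cvtColor(i,cv2.COLOR_BGR2HSV)
    for c,lo,hi in(('red',(0,150,110),(8,255,255)),('red2',(172,150,110),(180,255,255)),('yel',(22,150,120),(32,255,255)),('white',(0,0,170),(180,50,255)),('black',(0,0,0),(180,255,35))):
        m=cv2.inRange(hsv,lo,hi);n,l,st,ce=cv2.connectedComponentsWithStats(m)
        for k in range(1,n):
            x,y=ce[k]
            if st[k,4]>4 and ((190<x<385 and 190<y<280) if nm=='top' else (245<x<370 and 165<y<305)): print(nm,c,st[k],ce[k].round(1))
E
```

```text
top red [335 251   3   4  10] [335.8 252.5]
top red [339 261   3   4  10] [340.  262.2]
top yel [202 207  18  25 282] [210.9 219.7]
top yel [346 226   3   3   8] [346.9 227.1]
top yel [347 231   3   3   7] [348.3 232. ]
top yel [349 237   3   3   7] [349.7 238. ]
top white [340 198  35  61 473] [362.4 227.4]
top white [312 203  26   9 109] [325.1 207. ]
top white [305 209   6   3  13] [307.4 209.8]
top white [291 211  28  63 551] [302.1 241. ]
top white [311 217  39  12 129] [330.  222.4]
top white [351 246  13   6  36] [357.3 248.9]
top white [340 250   9   6  26] [343.8 252.2]
top white [318 254  17   6  52] [325.7 256.7]
top white [320 254  39  16 226] [339.8 261.4]
top black [202 209  29  31 293] [221.  227.5]
top black [209 215   5   5  18] [210.5 217.2]
side red [350 187   4   6  19] [351.3 189. ]
side red [355 199   5   3  11] [357. 200.]
side yel [268 252  21  16 131] [278.2 259.8]
side white [305 175   7   8  37] [307.8 178.4]
side white [349 177  12  10  64] [355.1 182.1]
side white [318 180   7  25  92] [321.3 191.7]
side white [301 187   9  18  92] [305.  195.4]
side white [346 189  15  24 186] [354.1 201.4]
side white [333 191   2  11  13] [333.7 196.2]
side white [336 192   4  10  19] [337.9 196.3]
side white [299 209  60  16 464] [326.1 217.5]
side black [326 191   2   8  10] [326.2 193.9]
side black [325 202   4   3   9] [326.4 203.3]
side black [276 246  11   7  47] [280.7 249.2]
side black [289 251  12  20 136] [294.5 260.9]
side black [273 263  12  12  89] [277.9 268.6]
side black [256 267  45  33 415] [277.4 284.8]
```

View pics/z.png

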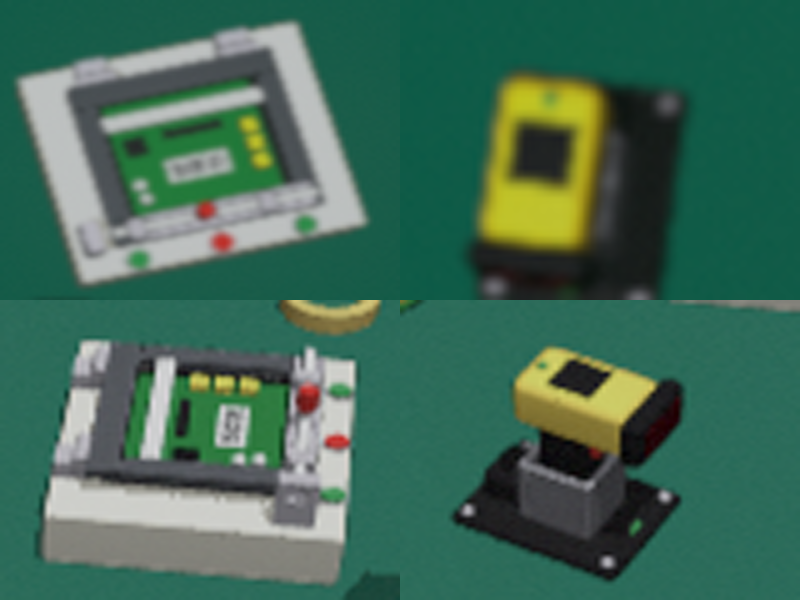

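The crops show the knob top at about (336,252), the label at about (334.7,239.5), and the keeper on the left (+y). The scanner's nose points towards the robot, and the screen on its head is at top (210.5,217) and side (281,249).

```bash
python3 - <<'E'
from h import *
t=cv2.imread('pics/top0.png');s=cv2.imread('pics/side0.png')
print('knob',tri((335.8,252.5),(351.3,189)), onz('top',(335.8,252),.133),onz('side',(351.3,187.5),.133))
print('screen',tri((210.5,217.2),(280.7,249.2)))
print('label',onz('top',(334.7,239.5),.0715),onz('side',(336.3,196.3),.0715))
C=[onz('top',p,.06) for p in((289.5,213.4),(360,196.6),(377,256.6),(305.75,274.9))]
C=np.array(C)[:,:2]; print(C.round(4),C.mean(0))
for a,b in((0,1),(3,2),(0,3),(1,2)):
    d=C[a]-C[b]; print(np.linalg.norm(d),np.degrees(np.arctan2(d[1],d[0])))
# fixture via hull of white
h=cv2.cvtColor(t,cv2.COLOR_BGR2HSV); m=cv2.inRange(h,(0,0,140),(180,60,255)); m[:190]=0;m[280:]=0;m[:,:285]=0;m[:,385:]=0
pts=cv2.findNonZero(m)[:,0].astype(float); P=np.array([onz('top',p,.06)[:2] for p in pts],np.float32)
r=cv2.minAreaRect(P); print('fix rect',r)
# yellow head: left/right edge lines per row
y=cv2.inRange(h,(20,120,60),(34,255,255))[200:240,195:235]
ed=[(195+np.flatnonzero(q).min(),195+np.flatnonzero(q).max(),200+i) for i,q in enumerate(y) if q.any()]; print(ed)
L=np.array([onz('top',(e[0]-.5,e[2]),.168)[:2] for e in ed[3:-4]])
k=np.polyfit(L[:,0],L[:,1],1);print('left edge y=',k,np.degrees(np.arctan(k[0])))
for i in(0,-1): print(onz('top',((ed[i][0]+ed[i][1])/2,ed[i][2]),.168))
# yellow rims brightness
print(t[219,198:225].tolist())
# screws/cradle black
b=cv2.inRange(h,(0,0,0),(180,255,60))[200:255,195:240]; print('\n'.join(''.join('#' if v else '.' for v in q) for q in b))
E
```

```text
knob (array([ 0.44753815, -0.1860645 ,  0.12698332]), np.float64(0.001830318037402995)) [ 0.44738028 -0.18551905  0.133     ] [ 0.44933066 -0.18687945  0.133     ]
screen (array([0.54495596, 0.20556499, 0.17148207]), np.float64(0.0022055600253970543))
label [ 0.49650136 -0.18896652  0.0715    ] [ 0.50031763 -0.18878065  0.0715    ]
[[ 0.5831 -0.0413]
 [ 0.6441 -0.2754]
 [ 0.4445 -0.3271]
 [ 0.3813 -0.096 ]] [ 0.51326264 -0.18498702]
0.24192269696020116 104.61574105864439
0.23959162901110387 105.28753992508926
0.20901530981679586 15.16797246610105
0.20619669853032194 14.523203486000066
fix rect ((0.5156770944595337, -0.1817508488893509), (0.21253900229930878, 0.23957189917564392), 15.166766166687012)
[(np.int64(207), np.int64(210), 206), (np.int64(206), np.int64(217), 207), (np.int64(205), np.int64(219), 208), (np.int64(205), np.int64(220), 209), (np.int64(205), np.int64(220), 210), (np.int64(205), np.int64(220), 211), (np.int64(205), np.int64(220), 212), (np.int64(204), np.int64(220), 213), (np.int64(204), np.int64(220), 214), (np.int64(204), np.int64(220), 215), (np.int64(204), np.i
[... 2962 characters left out ...]
..........
..........###################................
..................###########................
..........................####.##............
.............................................
.............................................
.............................................
.............................................
.............................................
.............................................
.............................................
.............................................
.............................................
.............................................
.............................................
.............................................
```

Units first: shifts go in shares of 62.5 mm and turns go in shares of 60 degrees. So 0.0417 m is 0.6672, -0.0358 m is -0.5728, 0.08 rad / 1.0472 = 0.0764.

```bash
cat >> h.py <<'E'
def delta(pos,tx,tz):
    """row totals to go to TCP pos with tool x~tx, tool z=tz: translation in present axes and rotvec"""
    s=telemetry.state(); A=rot(s['tool_rot']); z=np.array(tz)/np.linalg.norm(tz); x=np.array(tx,float); x-=z*(x@z); x/=np.linalg.norm(x)
    B=R.from_matrix(np.c_[x,np.cross(z,x),z])
    print('now: d',A.inv().apply(np.array(pos)-s['tool_pos']).round(4),' turned: d',B.inv().apply(np.array(pos)-s['tool_pos']).round(4),' rv',(A.inv()*B).as_rotvec().round(4))
E
python3 shift.py '[[[0, 0, 0, 0, 0, 0, 0.0764], [0, 0.6672, -0.5728, 0, 0, 0, 0], [0, 0.6672, -0.5728, 0, 0, 0, 0], [0, 0.6672, -0.5728, 0, 0, 0, 0], [0, 0.6672, -0.5728, 0, 0, 0, 0]]]'
python3 shift.py '[[[0, 0.6672, -0.5728, 0, 0, 0, 0], [0, 0.6672, -0.5728, 0, 0, 0, 0], [0, 0.6672, -0.5728, 0, 0, 0, 0], [0, 0.6672, -0.5728, 0, 0, 0, 0], [0, 0, 0, 0, 0, 0, 0]]]'
python3 -c "
from h import *
a=np.radians(15);delta((.4574,-.2251,.115),(np.cos(a),np.sin(a),0),(0,0,-1))"
```

```text
time: 0.72
tool_pos: [0.3341, -0.4056, 0.2308]
tool_rot: [-0.0, 0.991, 0.13, -0.0]
contact_force: [0.6, -0.1, 0.3]
gripper_width: 0.004
grasp_force: 0.0
time: 1.35
tool_pos: [0.4587, -0.223, 0.2308]
tool_rot: [-0.0, 0.991, 0.133, -0.0]
contact_force: [-0.5, -0.0, -0.7]
gripper_width: -0.002
grasp_force: 0.0
now: d [-0.0018  0.0018  0.1158]  turned: d [-0.0018  0.0017  0.1158]  rv [-0.001   0.0002  0.0056]
```

Converted, 0.055 m is 0.88, 0.045 m is 0.72.

```bash
python3 shift.py '[[[0, -0.016, 0.032, 0.88, 0, 0, 0], [0, 0, 0, 0.72, 0, 0, 0], [0, 0, 0, 0.24, 0, 0, 0], [0, 0, 0, 0, 0, 0, 0]]]'
python3 shift.py '[[[0, 0, -0.16, 0, 0, 0, 0], [0, 0, -0.128, 0, 0, 0, 0], [0, 0, -0.096, 0, 0, 0, 0], [0, 0, -0.096, 0, 0, 0, 0]]]'
python3 shift.py '[[[0, 0, -0.08, 0, 0, 0, 0], [0, 0, -0.08, 0, 0, 0, 0], [0, 0, -0.08, 0, 0, 0, 0]]]'
```

```text
time: 1.85
tool_pos: [0.4564, -0.2284, 0.1157]
tool_rot: [-0.001, 0.992, 0.13, -0.001]
contact_force: [-0.2, -0.9, 0.5]
gripper_width: 0.001
grasp_force: 0.0
time: 2.35
tool_pos: [0.4502, -0.1994, 0.1177]
tool_rot: [0.001, 0.991, 0.131, 0.001]
contact_force: [0.8, -2.8, 2.1]
gripper_width: -0.001
grasp_force: 1.4
time: 2.72
tool_pos: [0.4455, -0.1843, 0.1164]
tool_rot: [0.0, 0.991, 0.13, 0.0]
contact_force: [1.7, -3.1, 1.7]
gripper_width: 0.002
grasp_force: 1.3
```

Converted, -0.004 m is -0.064, -0.003 m is -0.048.

```bash
for i in 1 ; do python3 shift.py '[[[0, 0, -0.064, 0, 0, 0, 0], [0, 0, -0.048, 0, 0, 0, 0]]]';done
python3 shift.py '[[[0, 0, -0.048, 0, 0, 0, 0], [0, 0, 0, 0, 0, 0, 0]]]'
python3 shift.py '[[[0, 0, -0.048, 0, 0, 0, 0], [0, 0, 0, 0, 0, 0, 0]]]'
python3 shift.py '[[[0, 0, -0.032, 0, 0, 0, 0], [0, 0, 0, 0, 0, 0, 0]]]'
```

```text
time: 2.98
tool_pos: [0.4439, -0.1783, 0.1164]
tool_rot: [0.001, 0.991, 0.131, 0.0]
contact_force: [3.5, -8.5, -0.4]
gripper_width: -0.006
grasp_force: 4.7
time: 3.22
tool_pos: [0.4438, -0.1781, 0.1166]
tool_rot: [0.005, 0.991, 0.13, 0.001]
contact_force: [5.3, -13.5, -4.1]
gripper_width: 0.001
grasp_force: 7.4
time: 3.48
tool_pos: [0.4437, -0.1778, 0.1168]
tool_rot: [0.008, 0.991, 0.13, 0.002]
contact_force: [8.6, -24.0, -9.6]
gripper_width: 0.003
grasp_force: 12.1
time: 3.72
tool_pos: [0.4437, -0.1777, 0.117]
tool_rot: [0.01, 0.991, 0.13, 0.002]
contact_force: [10.7, -29.5, -12.0]
gripper_width: -0.002
grasp_force: 15.2
```

Converted, -0.06 m is -0.96, -0.05 m is -0.8.

```bash
python3 shift.py '[[[0, 0, 0.192, 0, 0, 0, 0], [0, 0, 0.24, 0, 0, 0, 0], [0, 0, 0.16, -0.8, 0, 0, 0], [0, 0, 0, -0.96, 0, 0, 0], [1, 0, 0, -0.96, 0, 0, 0]]]'
python3 - <<'E'
from h import *
hd=np.array([.540,.2045]);a=np.radians(-6.4)
delta((*hd,.30),(np.cos(a),np.sin(a),0),(0,0,-1))
E
```

```text
time: 4.35
tool_pos: [0.4506, -0.2054, 0.287]
tool_rot: [-0.001, 0.991, 0.131, -0.001]
contact_force: [1.0, -0.7, 0.2]
gripper_width: 0.198
grasp_force: 0.0
now: d [ 0.1924 -0.3728 -0.0122]  turned: d [ 0.0431 -0.4173 -0.013 ]  rv [-0.0024  0.0019  0.3737]
```

Converted, -0.0522 m is -0.8352, 0.0054 m is 0.0864, 0.187 rad / 1.0472 = 0.1786.

```bash
python3 shift.py '[[[1, 0, 0, 0, 0, 0, 0.1786], [1, 0, 0, 0, 0, 0, 0.1786], [1, 0.0864, -0.8352, -0.0256, 0, 0, 0], [1, 0.0864, -0.8352, -0.0256, 0, 0, 0], [1, 0.0864, -0.8352, -0.0256, 0, 0, 0]]]'
python3 shift.py '[[[1, 0.0864, -0.8352, -0.0256, 0, 0, 0], [1, 0.0864, -0.8352, -0.0256, 0, 0, 0], [1, 0.0864, -0.8352, -0.0256, 0, 0, 0], [1, 0.0864, -0.8352, -0.0256, 0, 0, 0], [1, 0.0864, -0.8352, -0.0256, 0, 0, 0]]]'
python3 shift.py '[[[1, 0, 0, 0, 0, 0, 0], [1, 0, 0, 0, 0, 0, 0]]]'
python3 - <<'E'
from h import *
hd=np.array([.540,.2045]);a=np.radians(-6.4)
delta((*hd,.126),(np.cos(a),np.sin(a),0),(0,0,-1))
t=vision.grab_frame('top')[:,:,::-1];s=vision.grab_frame('side')[:,:,::-1]
z=lambda i,x,y,w,h:cv2.resize(i[y:y+h,x:x+w],(400,300),interpolation=cv2.INTER_CUBIC)
cv2.imwrite('pics/a.png',np.vstack([np.hstack([z(t,285,190,100,90),z(t,170,180,100,75)]),np.hstack([z(s,290,165,80,75),z(s,235,200,100,100)])]))
E
```

```text
time: 4.97
tool_pos: [0.4846, -0.0503, 0.2904]
tool_rot: [-0.001, 0.998, -0.056, -0.001]
contact_force: [-0.2, -0.4, -0.1]
gripper_width: 0.997
grasp_force: 0.0
time: 5.6
tool_pos: [0.5406, 0.2062, 0.2983]
tool_rot: [0.0, 0.998, -0.056, -0.001]
contact_force: [1.0, 0.1, -0.1]
gripper_width: 1.004
grasp_force: 0.0
time: 5.85
tool_pos: [0.5405, 0.2042, 0.2982]
tool_rot: [0.0, 0.998, -0.056, -0.001]
contact_force: [-0.2, 0.3, -0.7]
gripper_width: 1.002
grasp_force: 0.0
now: d [-0.0002 -0.0004  0.1722]  turned: d [-0.0005 -0.0003  0.1722]  rv [0.0008 0.002  0.    ]
```

View pics/a.png

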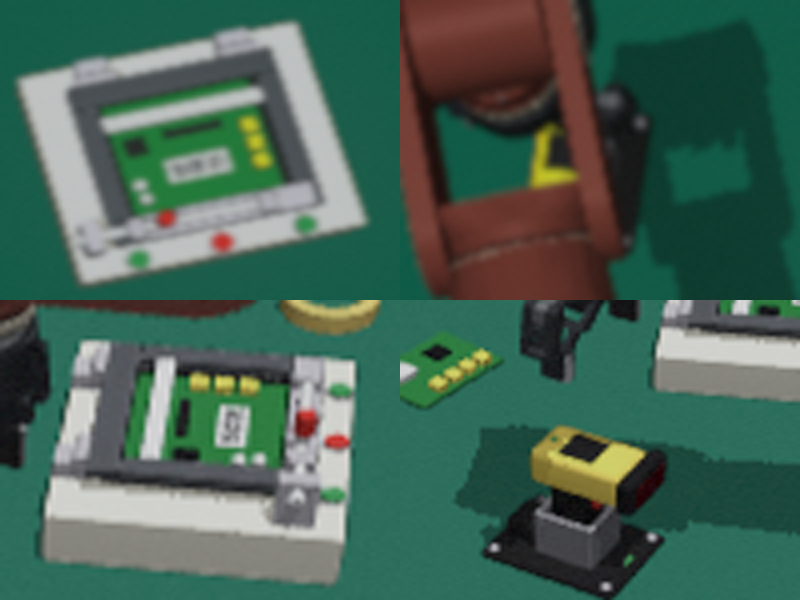

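The bolt knob has moved about 30 mm towards the keeper, to about (326.8,255), and the rod passes through the arch. The open gripper is above the scanner, and nothing else has moved.

Converted, 0.055 m is 0.88, 0.05 m is 0.8.

```bash
python3 -c "
from h import *
h=cv2.cvtColor(vision.grab_frame('top')[:,:,::-1].copy(),cv2.COLOR_BGR2HSV)[240:260,315:345]
m=cv2.inRange(h,(0,150,100),(8,255,255));n,l,st,c=cv2.connectedComponentsWithStats(m)
for k in range(1,n): print(st[k,4],c[k]+[315,240],onz('top',c[k]+[315,240],.13))"
python3 shift.py '[[[1, 0, 0, 0.88, 0, 0, 0], [1, 0, 0, 0.8, 0, 0, 0], [1, 0, 0, 0.56, 0, 0, 0], [1, 0, 0, 0.32, 0, 0, 0], [1, 0, 0, 0.192, 0, 0, 0]]]'
python3 shift.py '[[[1, 0, 0, 0, 0, 0, 0], [0, 0, 0, 0, 0, 0, 0], [0, 0, 0, 0, 0, 0, 0], [0, 0, 0, 0, 0, 0, 0], [0, 0, 0, 0, 0, 0, 0]]]'
python3 shift.py '[[[0, 0, 0, 0, 0, 0, 0], [0, 0, 0, 0, 0, 0, 0], [0, 0, 0, 0, 0, 0, 0]]]'
```

```text
9 [326. 255.] [ 0.43785319 -0.15520313  0.13      ]
time: 6.62
tool_pos: [0.541, 0.2037, 0.1267]
tool_rot: [-0.0, 0.998, -0.057, 0.0]
contact_force: [0.4, 0.1, 0.9]
gripper_width: 0.999
grasp_force: 0.0
time: 7.25
tool_pos: [0.5418, 0.2046, 0.1287]
tool_rot: [-0.0, 0.998, -0.056, 0.001]
contact_force: [-1.0, -0.4, 6.0]
gripper_width: 0.556
grasp_force: 62.3
time: 7.62
tool_pos: [0.5418, 0.2045, 0.1287]
tool_rot: [-0.0, 0.998, -0.056, 0.001]
contact_force: [0.2, -0.4, 6.3]
gripper_width: 0.553
grasp_force: 62.3
```

Converted, -0.02 m is -0.32, -0.015 m is -0.24.

```bash
python3 shift.py '[[[0, 0, 0, -0.16, 0, 0, 0], [0, 0, 0, -0.24, 0, 0, 0], [0, 0, 0, -0.32, 0, 0, 0], [0, 0, 0, -0.32, 0, 0, 0]]]'
python3 shift.py '[[[0, 0, 0, -0.48, 0, 0, 0], [0, 0, 0, -0.48, 0, 0, 0], [0, 0, 0, -0.48, 0, 0, 0], [0, 0, 0, -0.32, 0, 0, 0], [0, 0, 0, 0, 0, 0, 0]]]'
python3 - <<'E'
from h import *
t=vision.grab_frame('top')[:,:,::-1];s=vision.grab_frame('side')[:,:,::-1]
z=lambda i,x,y,w,h:cv2.resize(i[y:y+h,x:x+w],(400,300),interpolation=cv2.INTER_CUBIC)
cv2.imwrite('pics/b.png',np.hstack([z(t,170,180,100,75),z(s,225,180,120,120)]))
E
```

```text
time: 8.12
tool_pos: [0.5411, 0.2044, 0.1939]
tool_rot: [-0.0, 0.998, -0.056, 0.0]
contact_force: [0.7, 0.2, -1.9]
gripper_width: 0.555
grasp_force: 61.8
time: 8.75
tool_pos: [0.5418, 0.2045, 0.3049]
tool_rot: [-0.001, 0.998, -0.056, 0.002]
contact_force: [-0.1, -1.1, -2.6]
gripper_width: 0.554
grasp_force: 61.8
```

View pics/b.png

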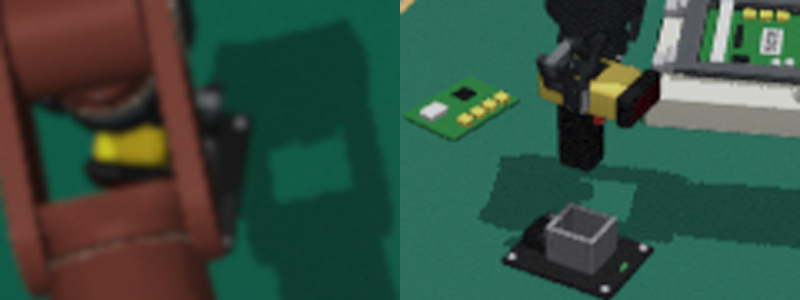

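The scanner is clear of its empty cradle and held level across the head. Next I'll pitch it nose-down.

Converted, 0.157 rad / 1.0472 = 0.1499.

```bash
python3 shift.py '[[[0, 0, 0, 0, 0, 0.1499, 0], [0, 0, 0, 0, 0, 0.1499, 0], [0, 0, 0, 0, 0, 0.1499, 0], [0, 0, 0, 0, 0, 0.1499, 0], [0, 0, 0, 0, 0, 0.1499, 0]]]'
cat > tgt.py <<'E'
from h import *
f=np.radians(-6.4);o=np.array([np.cos(f),np.sin(f),0]);u=np.array([0,0,1.])
x=(o+u)/2**.5;z=(o-u)/2**.5;y=np.cross(z,x)
L=np.array([.498,-.189,.0715])
T=L+.15*x-np.c_[x,y,z]@[-.055,0,-.0163]
print(T); delta(T,x,z); delta(T+[0,0,.1],x,z)
s=telemetry.state();A=rot(s['tool_rot']).as_matrix();W=s['tool_pos']+A@[-.055,0,-.0163];d=np.linalg.norm(W-L)
print('W',W,'dist',d,'off-axis mm',1e3*np.linalg.norm(L-W-((L-W)@-A[:,0])*-A[:,0]),'pitch',np.degrees(np.arcsin(A[2,0])),s['joint_pos'].round(2))
E
python3 tgt.py
```

```text
time: 9.48
tool_pos: [0.5399, 0.2041, 0.2999]
tool_rot: [0.022, 0.922, -0.051, 0.383]
contact_force: [-0.5, -0.3, -1.4]
gripper_width: 0.558
grasp_force: 62.0
[ 0.65350752 -0.20644296  0.20493105]
now: d [0.0446 0.3952 0.1797]  turned: d [0.045  0.3954 0.1793]  rv [ 0.0008 -0.0014  0.0005]
now: d [0.1154 0.3953 0.1091]  turned: d [0.1157 0.3954 0.1086]  rv [ 0.0008 -0.0014  0.0005]
W [0.48985304 0.20973382 0.27247481] dist 0.4465936686960575 off-axis mm 433.98019694314723 pitch 45.07856983315441 [ 0.4  -0.49  2.1  -0.47  0.88  2.26]
```

Converted, 0.0494 m is 0.7904, 0.0144 m is 0.2304.

```bash
python3 shift.py '[[[0, 0.2304, 0.7904, 0.2176, 0, 0, 0], [0, 0.2304, 0.7904, 0.2176, 0, 0, 0], [0, 0.2304, 0.7904, 0.2176, 0, 0, 0], [0, 0.2304, 0.7904, 0.2176, 0, 0, 0]]]'
python3 shift.py '[[[0, 0.2304, 0.7904, 0.2176, 0, 0, 0], [0, 0.2304, 0.7904, 0.2176, 0, 0, 0], [0, 0.2304, 0.7904, 0.2176, 0, 0, 0], [0, 0.2304, 0.7904, 0.2176, 0, 0, 0], [0, 0, 0, 0, 0, 0, 0]]]'
python3 tgt.py
```

```text
time: 9.98
tool_pos: [0.5965, -0.0023, 0.3014]
tool_rot: [0.021, 0.923, -0.052, 0.38]
contact_force: [0.9, 0.4, -2.3]
gripper_width: 0.558
grasp_force: 62.2
time: 10.6
tool_pos: [0.6532, -0.2095, 0.3029]
tool_rot: [0.021, 0.923, -0.054, 0.379]
contact_force: [-1.0, 0.6, -0.8]
gripper_width: 0.554
grasp_force: 62.9
[ 0.65350752 -0.20644296  0.20493105]
now: d [-0.0689 -0.0029  0.0697]  turned: d [-0.0693 -0.0031  0.0693]  rv [ 0.0023  0.0057 -0.0047]
now: d [ 0.0014 -0.0031 -0.0015]  turned: d [ 0.0014 -0.0031 -0.0014]  rv [ 0.0023  0.0057 -0.0047]
W [ 0.60298675 -0.20358533  0.2758552 ] dist 0.23020859403332666 off-axis mm 70.84940497633312 pitch 44.67260438691856 [-0.54 -0.26  1.92  0.42  0.79  0.96]
```

Converted, -0.025 m is -0.4, -0.022 m is -0.352, 0.006 rad / 1.0472 = 0.0057.

```bash
python3 shift.py '[[[0, -0.4, -0.016, 0.4, 0.0019, 0.0057, -0.0048], [0, -0.352, -0.016, 0.352, 0, 0, 0], [0, -0.24, -0.016, 0.24, 0, 0, 0], [0, -0.112, 0, 0.112, 0, 0, 0], [0, 0, 0, 0, 0, 0, 0]]]'
python3 tgt.py
python3 - <<'E'
from h import *
t=vision.grab_frame('top')[:,:,::-1];s=vision.grab_frame('side')[:,:,::-1]
z=lambda i,x,y,w,h:cv2.resize(i[y:y+h,x:x+w],(400,300),interpolation=cv2.INTER_CUBIC)
cv2.imwrite('pics/c.png',np.vstack([np.hstack([cv2.resize(t,(400,300)),z(t,280,170,120,90)]),np.hstack([cv2.resize(s,(400,300)),z(s,280,130,120,90)])]))
E
```

```text
time: 11.22
tool_pos: [0.6546, -0.2029, 0.2084]
tool_rot: [0.021, 0.922, -0.049, 0.384]
contact_force: [-0.3, 0.5, -2.2]
gripper_width: 0.555
grasp_force: 63.0
[ 0.65350752 -0.20644296  0.20493105]
now: d [-0.0029  0.0036  0.0019]  turned: d [-0.0029  0.0036  0.002 ]  rv [-0.0023 -0.0047  0.0045]
now: d [ 0.0681  0.0038 -0.0684]  turned: d [ 0.0678  0.0036 -0.0687]  rv [-0.0023 -0.0047  0.0045]
W [ 0.60454572 -0.19758419  0.18074795] dist 0.1528423836316725 off-axis mm 2.828507377484922 pitch 45.27101998741448 [-0.53 -0.18  2.02  0.52  0.63  0.83]
```

View pics/c.png

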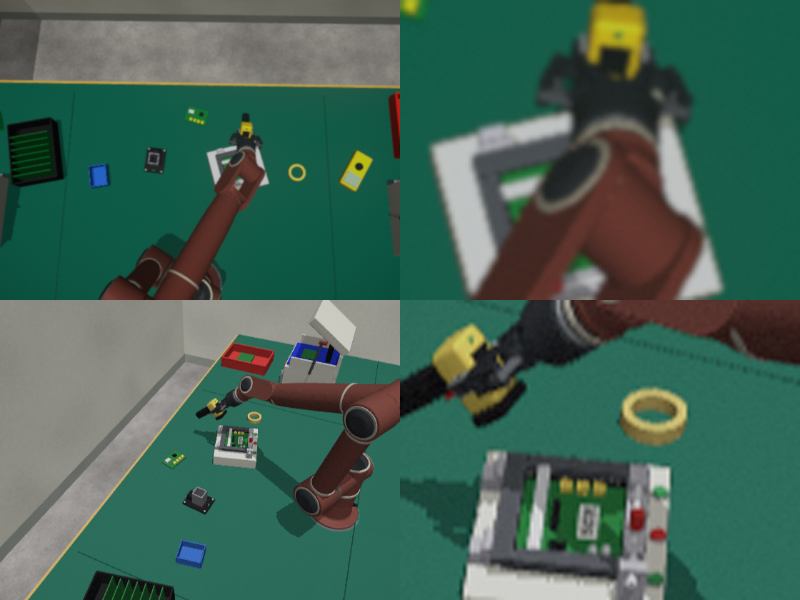

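The scanner is held raised and nose-down beyond the fixture, aimed at the label. The bolt is still home and the other objects are untouched. I'll use its green LED, at top (345,180) and side (300,142.6), to check how it sits in the hand while I trim the pose.

Converted, 0.004 m is 0.064, -0.003 m is -0.048, -0.005 rad / 1.0472 = -0.0048.

```bash
python3 - <<'E'
from h import *
p,e=tri((212.5,209.7),(270.8,246.25)); q,e2=tri((345.1,179.9),(300.1,142.6)); s=telemetry.state()
A=R.from_euler('z',-6.4,degrees=True).as_matrix()@np.diag([1,-1,-1])
print(e,e2,'then',A.T@(p-[.5418,.2045,.1287]),'now',rot(s['tool_rot']).inv().apply(q-s['tool_pos']))
E
python3 shift.py '[[[0, -0.048, 0.064, 0.032, -0.0019, -0.0048, 0.0048], [0, 0, 0, 0, 0, 0, 0], [0, 0, 0, 0, 0, 0, 0], [0, 0, 0, 0, 0, 0, 0]]]'; python3 tgt.py
```

```text
0.01091056889074928 0.004148221102635973 then [ 0.03262998 -0.00115332 -0.03713304] now [ 0.02800267 -0.00174877 -0.03702182]
time: 11.82
tool_pos: [0.6536, -0.2073, 0.2056]
tool_rot: [0.022, 0.922, -0.052, 0.382]
contact_force: [-1.0, 0.2, -1.2]
gripper_width: 0.55
grasp_force: 63.0
[ 0.65350752 -0.20644296  0.20493105]
now: d [-0.0006 -0.0008  0.0004]  turned: d [-0.0006 -0.0008  0.0004]  rv [ 0.0005 -0.0008 -0.0003]
now: d [ 0.0702 -0.0008 -0.0703]  turned: d [ 0.0701 -0.0008 -0.0704]  rv [ 0.0005 -0.0008 -0.0003]
W [ 0.603509   -0.20165108  0.17820631] dist 0.15059360788005333 off-axis mm 0.783270450530708 pitch 45.04585097018734 [-0.54 -0.18  2.02  0.52  0.63  0.83]
```

```bash
python3 shift.py '[[[0, 0, 0, 0, 0, 0, 0], [0, 0, 0, 0, 0, 0, 0], [0, 0, 0, 0, 0, 0, 0], [0, 0, 0, 0, 0, 0, 0]]]' && python3 tgt.py | tail -1; python3 -c "
from plant import manip, vision, telemetry
print(manip.job_done())"
```

```text
time: 12.32
tool_pos: [0.6536, -0.2072, 0.2054]
tool_rot: [0.021, 0.922, -0.052, 0.382]
contact_force: [1.0, -0.5, -1.4]
gripper_width: 0.553
grasp_force: 63.0
W [ 0.60347356 -0.20156047  0.17803255] dist 0.1504380963353319 off-axis mm 0.6905861994833863 pitch 45.032194230870694 [-0.54 -0.18  2.02  0.52  0.63  0.83]
the job is handed in; nothing more can be done
None
```

I slid the bolt home against its stop and handed the job in at about 12.3 s, still holding the scanner over the board; by my measurements it slants 45° down, with its window about 15 cm from the label and aimed within about 1 mm (a few mm of camera error on top), and the spare board, tape roll and bin were not touched.

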